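# Draw the long spoon out through the shelf opening

## Task

Clear the way first: pick up the short flat wooden paddle lying across the opening in the upper clear shelf and lay it flat in the empty compartment of the wooden tray, and let go of it there. Then reach through the opening for the long steel spoon on the lower shelf, tilt it and draw it out diagonally, ball end first, through the opening, and finish while still holding it, motionless, in the gripper with the whole spoon at least 5 cm above the upper shelf and touching nothing else. Leave the cups, jar, brush and the other things standing where they are.

Things in the scene. Friction and masses are not known exactly. Their poses are not given: they have to be found in the camera images.
- shelf: fixed two-tier clear acrylic shelf on short legs. Origin on the work surface under the middle of the opening, z up, long in x (x -215 to +125 mm), 230 wide in y. Lower board: top face 50 above the work surface. Upper board: underside 105, top face 111. 6 mm walls close the 55 high space between them all round. Cups and jar stand on top at about x = -175
- opening (a point): middle of the rectangular opening in the shelf's upper board, at its top face (111 up); axes as the shelf's. 120 long in x (-60 to +60 mm), 150 wide in y (-75 to +75); the board covers the space on all sides of it: the only way in or out
- spoon_center (a point): long steel spoon, 220 over all, about 80 g, on the lower shelf roughly along the shelf's x. Point half-way along it on the handle's axis, 11 above what it lies on. x axis along the handle to the ball end, z up. Handle: straight round bar 9 thick, from 72 behind (-x) to 99 ahead of this point. Only the ball-end half lies under the opening, the bowl half under the upper board
- spoon_ball (a point): middle of the spoon's ball end (22 diameter), 99 ahead of the spoon's centre; it lies under the opening, some 20 to 35 mm inside its +x edge
- spoon_bowl (a point): middle of the spoon's round bowl (40 diameter, 15 high; its bottom 11 below and its rim 4 above the handle's axis), 90 behind the spoon's centre; the bowl's far edge is 110 behind the centre
- spoon: the same long spoon, origin 11 below spoon_center (on what it lies on), axes as spoon_center
- paddle_center (a point): short flat wooden paddle, 180 (its x axis, a round tip adds 10 at the +x end) x 22 wide x 8 thick (z), about 30 g; this point is its middle, half-way up. It starts lying on the upper board across the opening, along the shelf's x axis, above the spoon, its middle 115 above the work surface
- paddle: the same paddle, origin 4 below paddle_center
- tray: fixed low wooden tray 236 long (x axis) x 170 wide (y axis), 20 high, walls 5, floor 5 thick, one divider 5 thick along x in the middle makes two long compartments. Origin: middle of the underside
- compartment (a point): middle of the floor (top face, 5 above the work surface) of the tray's empty compartment, the one on the tray's -y side: 226 long (x, axes as the tray's) x 77 wide (y), 15 deep
- brush: loose brush 150 long lying in the tray's other compartment (+y side); leave alone
- cups_a: stack of two white espresso cups, 62 diameter, 83 high, on the upper shelf; origin under its middle; leave alone
- cups_b: second such stack of two cups on the upper shelf; leave alone
- jar: closed glass jar 50 diameter, 80 high, on the upper shelf between the stacks; leave alone
- cezve: steel cezve 84 diameter, 70 high with a long black handle, on the work surface beyond the shelf; leave alone
- tin: steel tin 70 diameter, 100 high; leave alone

How it is judged:
By the outcome, as a careful person would: the job done as asked, in the order asked, and still so for the second after the job is handed in, while the arm keeps its last pose, push and grip.
It also fails if it takes over 51 s, if anything falls off the work surface, if the arm or the gripper's body presses on something with over 40 N, if the wrist force passes 120 N, or if a joint passes its speed limit or range.

## Robot

A 6-joint arm with a two-finger parallel gripper is mounted at the origin on the work surface. World frame = base frame: x ahead of the robot, y to its left, z up, the work surface at z = 0. Lengths are in mm, angles in rad, forces in N, time in s.
With the tool pointing down it reaches from about 350 to 875 mm from the base axis. Payload 4.2 kg.
Tool frame: the origin (TCP) lies at the very end of the fingers, on their centre line; the grasp point (between the pads) lies arm.grip_depth behind it (arm.grip_depth is the distance from the TCP to the grasp point, in mm); x points along the fingers, y is the direction in which the jaws open and shut, and the axes are right-handed (so a half turn about x gives the same grasp; the last joint's range is limited). The gripper opens to 85 mm and grips with 20 to 120 N. Pads are 22 mm wide; open, the fingers measure 114 mm over their backs; the gripper's body (76 mm by 85 mm) begins 54 mm behind the grasp point. The pads swing forward as they close: fully open they stand 13 mm farther back than shut.
Start: joints at [1.588, 0.385, 0.008, 0, -1.194, -0.259], TCP at [149.625, 606.804, 231.312] pointing down, gripper open.
Joint ranges: [-3.14, 3.14], [-1.21, 2.06], [-1.07, 1.41], [-3.16, 2.05], [-2.99, -0.16], [-3.1, 3.1]. Speed limits (rad/s): [2.79, 2.79, 3.14, 3.14, 3.14, 3.14].

## Interface

Orientations are given as a unit quaternion [x, y, z, w].
In Python, from bench import arm, get_image, models gives the robot as it stands.
- The arm moves only by the tool arm_command, never from a script. Its argument "rows" is a list of rows, each an object of numbers: "dx", "dy", "dz": the shift along the tool's x, y, z in m; "wx", "wy", "wz": the turn, a rotation vector about the tool's x, y, z in degrees; "gripper": the closure, from -1 (fully open) to 1 (shut). A call has exactly 8 rows; each row is the pose to reach, as a shift and turn from the pose measured when the call began, along the tool's axes at that moment; what a row does not reach only later rows make up. A row lasts 1/10 s, in which the tool goes at most 50 mm and 8.59 degrees, less where a joint would pass 70% of its speed; a pose out of reach is approached as far as the arm can. A call with a gripper value outside its range is refused whole. The fingers move at their own pace and stop on an object; the grip force is fixed at half the most. Time passes only in rows, so rows that repeat a pose let the fingers close, or fill a call up. It gives the time, the measured TCP pose, the force and the opening at its end, in the units of the state.
- arm.read_state(): the state, without advancing time (a new reading comes with each control period).
- get_image(name): name is "scene" or "top" or "wrist"; returns a dict with "img" (480x640x3 uint8, red, green, blue), "K" (3x3 intrinsics, pixels), "rvec" (rotation vector, rad) and "tvec" (3), from world to camera coordinates, as OpenCV has them; the wrist camera has in their place "T_tool_cam" (4x4, takes a point from camera to tool coordinates, whose origin is the TCP and whose axes are the tool frame's). Camera axes: x right, y down, z forward; pixel columns grow to the right and rows downward; lengths in mm; the calibration is good to about 2 mm. The wrist camera is an equidistant fisheye: a pixel r from the principal point sees the ray r / f radians off the axis. A picture is of the moment at which its call begins: read the wrist's pose just before it. There is no depth.
- arm.job_done(): hands the job in, once; it reports no verdict.
Trained networks look in the newest picture that a camera, given by its name, has taken for a name from the list of things; names that differ only in an ending like _2 or _b are one class to them, and where a whole thing is asked for, a point or a joint stands for the part that bears it (a point fixed in the world has none). Each returns a list of dicts, best first, with "conf" (0 to 1); they miss things now and then, are a little off and sometimes report something else, mostly with a low value. They report only what shows in the picture. A call takes as long as a camera call.
- models.cut_out(camera, query): "mask" (480x640 bool, what is visible of it) and "extent" ([left, top, right, bottom] in pixels, round what is visible of it).
The state is a dict: "clock": time; "joints": joint angles; "joint_vel": joint speeds; "joint_efforts": joint torques, N m; "position": TCP position; "ee_rot": TCP orientation; "contact_force": force on the tool from outside, world axes, zero at the start; "wrist_torque": the same for the moment, N m; "gripper_width": finger opening in mm.
Only numpy, scipy, OpenCV 4.12 (cv2) and the standard library are available. Lean on these libraries where they do the work, as an engineer would, in place of code of your own. Each camera call takes 0.05 s, during which the arm holds its last target.

## Working session

There is one attempt and no reset: what is moved stays moved. The work goes in short steps, Python scripts to look and compute and a tool call to move; the robot and the scene stay as the last step left them, time stands still between calls to the robot, and variables do not carry over. Pictures are saved under pics/ and viewed, and the job is handed in when it is done.

Besides the shell and the picture viewer there is one more tool, called after ">>>" by a JSON object that holds its "method" and its "body", one argument or row to a line. arm_command: Moves the arm, as the interface text tells. Its arguments: {"type":"object","properties":{"rows":{"type":"array"}},"required":["rows"]}

```bash
ls; mkdir -p pics; cat > h.py <<'E'
import numpy as np, cv2
from bench import arm, get_image, models
from scipy.spatial.transform import Rotation as R
def save(d,name): cv2.imwrite('pics/'+name,d['img'][:,:,::-1])
E
python3 - <<'E'
from h import *
s=arm.read_state()
for k,v in s.items(): print(k,np.round(v,3))
print(arm.grip_depth)
for n in ['scene','top','wrist']:
    d=get_image(n); save(d,n+'0.png')
    print(n,{k:np.round(v,3).tolist() for k,v in d.items() if k!='img'})
    np.savez(''+n+'0.npz',**d)
E
```

```text
pics
clock 0.0
joints [ 1.588e+00  3.860e-01  7.000e-03 -1.000e-03 -1.194e+00 -2.590e-01]
joint_vel [ 0.001 -0.001  0.    -0.     0.001  0.   ]
joint_efforts [ 1.0000e-03 -3.9229e+01  1.8840e+01  4.1860e+00 -5.0000e-03 -0.0000e+00]
position [149.497 606.258 230.226]
ee_rot [-0.702  0.086  0.702  0.085]
contact_force [-0.279 -0.139 -0.585]
wrist_torque [ 0.016  0.008 -0.033]
gripper_width 85.184
18.700000000000003
scene {'K': [[492.538, 0.0, 321.422], [0.0, 492.538, 239.255], [0.0, 0.0, 1.0]], 'rvec': [1.378, 2.337, -0.775], 'tvec': [293.15, -371.456, 1413.279]}
top {'K': [[526.365, 0.0, 315.834], [0.0, 526.365, 246.512], [0.0, 0.0, 1.0]], 'rvec': [2.229, -1.979, 0.214], 'tvec': [-56.124, 608.46, 913.936]}
wrist {'K': [[371.648, 0.0, 318.856], [0.0, 371.648, 237.736], [0.0, 0.0, 1.0]], 'T_tool_cam': [[-0.001, -0.271, 0.963, -143.002], [1.0, -0.0, 0.001, 1.25], [0.0, 0.963, 0.271, -68.229], [0.0, 0.0, 0.0, 1.0]]}
```

View pics/scene0.png

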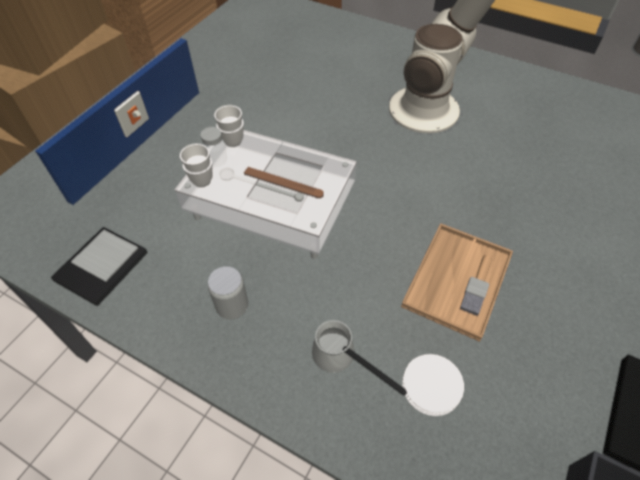

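View pics/top0.png

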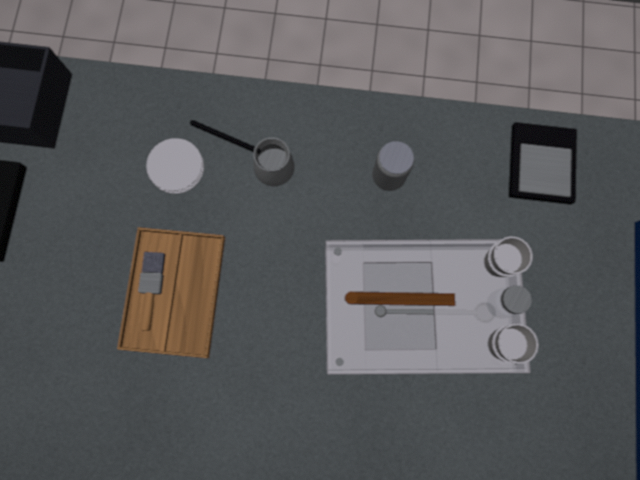

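View pics/wrist0.png

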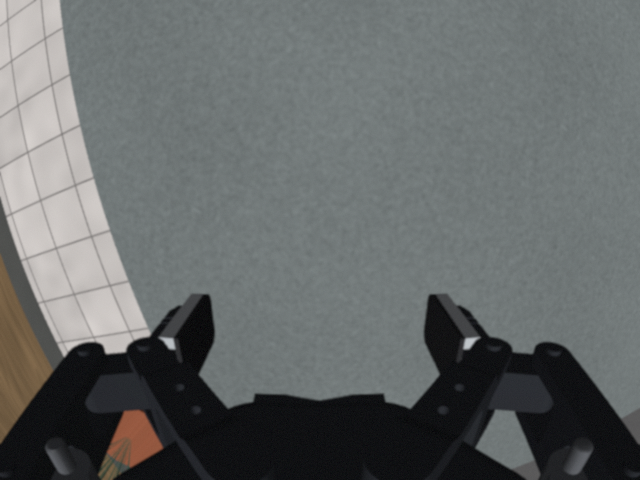

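The views show the shelf with the paddle lying across the opening (top view: 345–455, 298), the spoon ball at about (381, 311) and its bowl at (485, 312). The tray's empty compartment is around (197, 295). Next I'll triangulate these.

```bash
cat >> h.py <<'E'
def load(n): 
    f=np.load(n); return {k:f[k] for k in f.files}
def ray(d,uv):
    Rm=cv2.Rodrigues(d['rvec'].astype(float))[0]; t=np.ravel(d['tvec'])
    c=-Rm.T@t; r=Rm.T@np.linalg.inv(d['K'])@np.array([uv[0],uv[1],1.]); return c,r/np.linalg.norm(r)
def onz(d,uv,z):
    c,r=ray(d,uv); return c+r*(z-c[2])/r[2]
def wray(d,s,uv):
    K=d['K']; x=np.array([uv[0]-K[0,2],uv[1]-K[1,2]])/K[0,0]; th=np.linalg.norm(x)
    v=np.array([*(x/th*np.sin(th)),np.cos(th)]) if th>0 else np.array([0,0,1.])
    T=np.eye(4); T[:3,:3]=R.from_quat(s['ee_rot']).as_matrix(); T[:3,3]=s['position']
    M=T@d['T_tool_cam']; return M[:3,3], M[:3,:3]@v
def wonz(d,s,uv,z):
    c,r=wray(d,s,uv); return c+r*(z-c[2])/r[2]
def tri(rs):
    A=np.zeros((3,3));b=np.zeros(3)
    for c,r in rs:
        P=np.eye(3)-np.outer(r,r); A+=P;b+=P@c
    p=np.linalg.solve(A,b); return p,[np.linalg.norm((np.eye(3)-np.outer(r,r))@(p-c)) for c,r in rs]
def proj(d,p): return cv2.projectPoints(np.array(p,float).reshape(-1,1,3),d['rvec'].astype(float),np.ravel(d['tvec']).astype(float),d['K'],None)[0][:,0]
E
python3 - <<'E'
from h import *
print(R.from_quat(arm.read_state()['ee_rot']).as_matrix().round(3))
D={n:load(n+'0.npz') for n in ['scene','top']}
for n in D: print(n,'cam',ray(D[n],(320,240)))
for q in ['paddle','spoon','spoon_ball','spoon_bowl','tray','shelf','opening','compartment']:
    for n in D:
        try: o=models.cut_out(n,q)
        except Exception as e: print(q,n,e); continue
        for r in o[:2]:
            m=r['mask']; ys,xs=np.nonzero(m)
            print(q,n,round(r['conf'],2),np.round(r['extent'],1),m.sum(),xs.mean().round(1),ys.mean().round(1))
            if r is o[0]: np.save(f'm_{q}_{n}.npy',m)
print(arm.read_state()['clock'])
t,sc=D['top'],D['scene']
for nm,a,z in [('paddle ends L',(345,298),115),('R',(455,300),115),('ball',(381,311),61),('bowl',(485,312),61),('open',(363,262),111),('open',(433,262),111),('open',(363,350),111),('open',(435,350),111)]:
    print(nm,onz(t,a,z).round(1))
E
```

```text
[[-0.    -0.24  -0.971]
 [-0.002 -0.971  0.24 ]
 [-1.     0.002 -0.   ]]
scene cam (array([1140.8077596 ,  297.13104736,  911.89116355]), array([-0.51979656, -0.29161413, -0.80297742]))
top cam (array([ 408.36595977,   -2.44086057, 1020.72742491]), array([ 0.21993279,  0.01281193, -0.97543089]))
paddle scene 0.94 [243.5 165.8 326.  196.3] 790 284.3 182.7
paddle scene 0.65 [260.7 182.5 303.9 200.6] 181 284.9 192.5
paddle top 0.67 [343.8 293.3 453.4 305. ] 1393 399.5 298.3
spoon scene 0.69 [256.9 182.  301.1 202.6] 250 281.6 191.6
spoon top 0.63 [375.  307.3 434.9 317.1] 358 399.2 310.9
spoon_ball scene 0.79 [257.4 180.3 305.4 201.7] 242 281.5 191.4
spoon_ball top 0.63 [372.3 304.5 432.8 316.9] 352 399.1 311.0
spoon_bowl scene 0.51 [254.7 182.4 304.5 201.8] 191 282.4 191.7
spoon_bowl scene 0.41 [401.6 226.4 514.3 340.5] 6806 455.8 280.4
spoon_bowl top 0.67 [376.2 307.1 434.1 318.2] 345 399.4 311.0
tray scene 0.86 [401.7 220.5 511.4 339.9] 7104 455.6 281.0
tray top 0.64 [117.8 226.2 222.8 357.4] 9866 174.4 294.0
tray top 0.46 [324.7 236.  528.7 376.6] 21668 413.1 307.9
shelf scene 0.74 [174.8 130.2 355.9 258.5] 12436 273.4 192.1
shelf scene 0.54 [207.  269.3 248.  319.1] 1590 227.5 292.4
shelf top 0.61 [325.1 236.9 529.1 374.1] 20874 412.9 307.9
opening scene 0.6 [175.2 131.4 357.  261.1] 12326 273.5 192.1
opening scene 0.54 [201.5 123.7 231.4 164.6] 673 214.6 145.5
opening top 0.96 [325.5 240.6 528.8 376.9] 21161 412.9 307.9
opening top 0.18 [346.6 289.5 452.4 304. ] 1441 398.6 298.7
compartment scene 0.64 [397.1 223.9 514.4 340.3] 7000 455.7 280.6
compartment top 0.9 [117.4 228.3 225.3 357. ] 9895 174.3 293.9
compartment top 0.48 [344.3 291.2 451.8 303.5] 1367 398.5 298.5
0.95
paddle ends L [515.9 -45.3 115. ]
R [ 535. -234.  115.]
ball [ 506.6 -115.3   61. ]
bowl [ 527.2 -303.5   61. ]
open [583.1 -70.1 111. ]
open [ 597.8 -192.4  111. ]
open [432.1 -85.2 111. ]
open [ 446.6 -206.7  111. ]
```

```bash
python3 - <<'E'
import cv2
a=cv2.imread('pics/top0.png'); cv2.imwrite('pics/topz.png',cv2.resize(a[225:385,310:550],None,fx=3.3,fy=3.3,interpolation=cv2.INTER_CUBIC))
a=cv2.imread('pics/scene0.png'); cv2.imwrite('pics/scz.png',cv2.resize(a[90:260,165:365],None,fx=3.5,fy=3.5,interpolation=cv2.INTER_CUBIC))
E
```

```text
(no output)
```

View pics/topz.png

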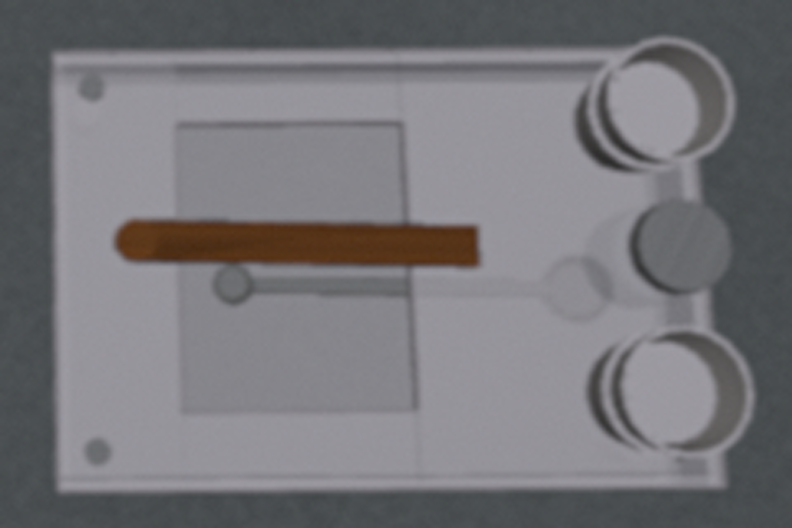

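View pics/scz.png

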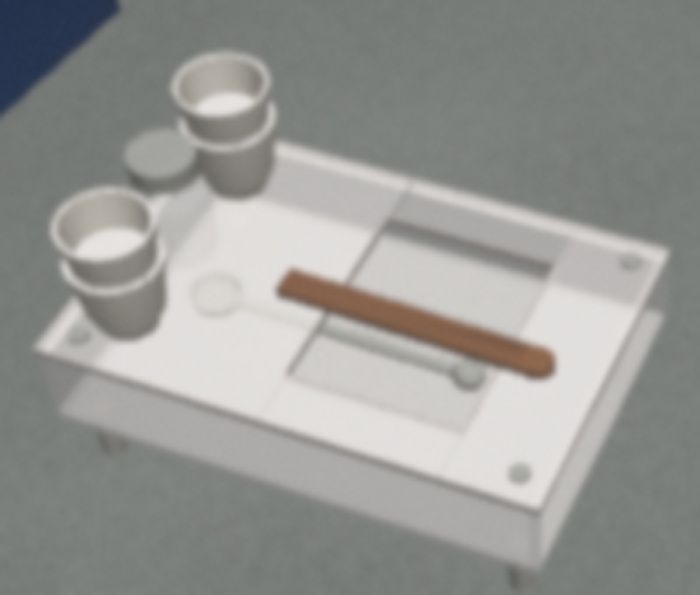

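```bash
cat > m1.py <<'E'
from h import *
D={n:load(n+'0.npz') for n in ['scene','top']}
T=lambda p:ray(D['top'],(310+(p[0]+.5)/3.3-.5,225+(p[1]+.5)/3.3-.5)); S=lambda p:ray(D['scene'],(165+(p[0]+.5)/3.5-.5,90+(p[1]+.5)/3.5-.5))
for n,a,b in [('op+x-wx',(183,412),(550,275)),('op+x+wx',(177,124),(463,432)),('op-x+wx',(402,123),(290,375)),('op-x-wx',(417,411),(388,222)),
 ('sh+x+wx',(53,52),(540,508)),('sh+x-wx',(57,490),(667,250)),('pad tip',(117,240),(553,362)),('pad end',(478,246),(284,284)),('ball',(233,284),(468,375)),('bowl',(578,288),(217,293))]:
    p,e=tri([T(a),S(b)]); print(n,p.round(1),np.round(e,1))
# masks
def ends(m):
    ys,xs=np.nonzero(m); c=np.array([xs.mean(),ys.mean()]); w,v=np.linalg.eigh(np.cov(xs,ys)); return c,v[:,1]
a=np.load('m_paddle_top.npy');b=np.load('m_paddle_scene.npy')
c1,_=ends(a);c2,_=ends(b); print('pad centroid',tri([ray(D['top'],c1),ray(D['scene'],c2)]))
a=np.load('m_tray_top.npy');b=np.load('m_tray_scene.npy')
for nm,m,n in (('t',a,'top'),('s',b,'scene')):
    cs=cv2.findContours(m.astype('uint8'),0,1)[0]; c=max(cs,key=cv2.contourArea); q=cv2.approxPolyDP(cv2.convexHull(c),6,True)[:,0]; print(n,q.tolist(),[onz(D[n],x,20).round(0).tolist() for x in q])
E
python3 m1.py
```

```text
op+x-wx [434.4 -91.3 101.9] [2. 2.]
op+x+wx [583.1 -71.  109.8] [0.3 0.3]
op-x+wx [ 597.  -188.6  111.5] [1. 1.]
op-x-wx [ 448.4 -209.5  106.9] [0.3 0.3]
sh+x+wx [613.5  -0.9 113.6] [0.3 0.3]
sh+x-wx [387.7 -30.1 113.7] [1.6 1.6]
pad tip [516.4 -45.5 121.6] [0.5 0.5]
pad end [ 536.2 -232.9  114.9] [0.2 0.2]
ball [ 507.  -114.3   62.7] [0.6 0.6]
bowl [ 526.8 -301.9   64. ] [0.2 0.2]
pad centroid (array([ 526.17857573, -137.94464727,  115.65029753]), [np.float64(0.5979827619836516), np.float64(0.5979827619837105)])
top [[138, 227], [223, 237], [208, 357], [117, 348]] [[617.0, 367.0, 20.0], [617.0, 199.0, 20.0], [388.0, 191.0, 20.0], [384.0, 362.0, 20.0]]
scene [[440, 223], [511, 252], [479, 341], [402, 307]] [[386.0, 192.0, 20.0], [388.0, 359.0, 20.0], [628.0, 365.0, 20.0], [632.0, 203.0, 20.0]]
```

The measured points check out. The opening comes to about 118 x 150 mm at z≈110, the paddle centre is at (527, -143, 115), and ball to bowl is 189 mm. I'll start swinging over to the shelf.

>>> {"method": "arm_command", "body": {
  "rows": [
    {"dy": 0.029,"dz": -0.039,"wx": 7,"gripper": -0.2},
    {"dy": 0.058,"dz": -0.079,"wx": 15,"gripper": -0.2},
    {"dy": 0.087,"dz": -0.118,"wx": 22,"gripper": -0.2},
    {"dy": 0.115,"dz": -0.157,"wx": 30,"gripper": -0.2},
    {"dy": 0.144,"dz": -0.197,"wx": 37,"gripper": -0.2},
    {"dy": 0.173,"dz": -0.236,"wx": 45,"gripper": -0.2},
    {"dy": 0.202,"dz": -0.276,"wx": 52,"gripper": -0.2},
    {"dy": 0.231,"dz": -0.315,"wx": 60,"gripper": -0.2}
  ]
}}

```text
validation failed for argument at $.ro...
```

```bash
cat > go.py <<'E'
# usage: go.py x y z (target TCP world) heading_deg(tool y) [pitch deg]: prints shift & turn in current tool axes
import sys
from h import *
s=arm.read_state(); x,y,z,h=map(float,sys.argv[1:5])
th=float(sys.argv[5]) if len(sys.argv)>5 else 0
Rm=R.from_quat(s['ee_rot']).as_matrix(); h=np.radians(h)
X=np.array([0,0,-1.]);Y=np.array([np.cos(h),np.sin(h),0]);G=np.column_stack([X,Y,np.cross(X,Y)])
G=R.from_rotvec(np.radians(th)*Y).as_matrix()@G
d=Rm.T@(np.array([x,y,z])-s['position']); w=np.degrees(R.from_matrix(Rm.T@G).as_rotvec())
print('clock',s['clock'],'pos',np.round(s['position'],1),'hd',np.degrees(np.arctan2(Rm[1,1],Rm[0,1])).round(1),'toolx',Rm[:,0].round(3),'w',round(float(s['gripper_width']),1),'F',np.round(s['contact_force'],1),'q',np.round(s['joints'],2))
print('shift',d.round(1),'turn',w.round(1))
E
python3 go.py 526 -143 230 186
```

```text
clock 0.95 pos [149.6 606.8 231.4] hd -103.9 toolx [ 0.  0. -1.] w 85.4 F [-1.   0.2  0.3] q [ 1.59  0.38  0.01  0.   -1.19 -0.26]
shift [   1.3  637.9 -544.9] turn [70.1  0.   0. ]
```

>>> {"method": "arm_command", "body": {
  "rows": [
    {"dx": 0,"dy": 0.029,"dz": -0.039,"wx": 7,"wy": 0,"wz": 0,"gripper": -0.2},
    {"dx": 0,"dy": 0.058,"dz": -0.079,"wx": 15,"wy": 0,"wz": 0,"gripper": -0.2},
    {"dx": 0,"dy": 0.087,"dz": -0.118,"wx": 22,"wy": 0,"wz": 0,"gripper": -0.2},
    {"dx": 0,"dy": 0.115,"dz": -0.157,"wx": 30,"wy": 0,"wz": 0,"gripper": -0.2},
    {"dx": 0,"dy": 0.144,"dz": -0.197,"wx": 37,"wy": 0,"wz": 0,"gripper": -0.2},
    {"dx": 0,"dy": 0.173,"dz": -0.236,"wx": 45,"wy": 0,"wz": 0,"gripper": -0.2},
    {"dx": 0,"dy": 0.202,"dz": -0.276,"wx": 52,"wy": 0,"wz": 0,"gripper": -0.2},
    {"dx": 0,"dy": 0.231,"dz": -0.315,"wx": 60,"wy": 0,"wz": 0,"gripper": -0.2}
  ]
}}

```text
clock: 1.75
position: [401.2, 305.5, 231.8]
ee_rot: [0.564, -0.426, -0.564, -0.427]
contact_force: [0.4, -0.0, 0.2]
gripper_width: 51.5
```

```bash
python3 go.py 530 -120 230 186
```

```text
clock 1.75 pos [401.2 305.5 231.8] hd -164.1 toolx [ 0.001  0.001 -1.   ] w 51.5 F [ 0.4 -0.   0.2] q [ 0.97  0.18 -0.28  0.   -1.11 -0.7 ]
shift [   1.5   -7.7 -444.5] turn [9.9 0.  0. ]
```

>>> {"method": "arm_command", "body": {
  "rows": [
    {"dx": 0,"dy": -0.001,"dz": -0.049,"wx": 2,"wy": 0,"wz": 0,"gripper": -0.2},
    {"dx": 0,"dy": -0.002,"dz": -0.098,"wx": 4,"wy": 0,"wz": 0,"gripper": -0.2},
    {"dx": 0,"dy": -0.003,"dz": -0.147,"wx": 6,"wy": 0,"wz": 0,"gripper": -0.2},
    {"dx": 0,"dy": -0.004,"dz": -0.196,"wx": 8,"wy": 0,"wz": 0,"gripper": -0.2},
    {"dx": 0,"dy": -0.005,"dz": -0.245,"wx": 10,"wy": 0,"wz": 0,"gripper": -0.2},
    {"dx": 0,"dy": -0.006,"dz": -0.294,"wx": 10,"wy": 0,"wz": 0,"gripper": -0.2},
    {"dx": 0,"dy": -0.007,"dz": -0.343,"wx": 10,"wy": 0,"wz": 0,"gripper": -0.2},
    {"dx": 0,"dy": -0.008,"dz": -0.39,"wx": 10,"wy": 0,"wz": 0,"gripper": -0.2}
  ]
}}

```text
clock: 2.55
position: [515.8, -69.6, 232.0]
ee_rot: [0.525, -0.473, -0.525, -0.474]
contact_force: [1.2, 0.3, 0.3]
gripper_width: 51.0
```

```bash
cat > snap.py <<'E'
import sys
from h import *
import pickle
s=arm.read_state(); d=get_image('wrist'); save(d,sys.argv[1]+'.png'); pickle.dump((d,s),open(sys.argv[1]+'.pkl','wb'))
E
python3 snap.py w1; python3 go.py 526.8 -143.4 200 186
```

```text
clock 2.6 pos [517.1 -74.6 231.6] hd -174.4 toolx [ 0.001 -0.001 -1.   ] w 51.2 F [ 3.5 -2.1  1.6] q [ 0.17  0.21 -0.24  0.   -1.12 -0.07]
shift [ 31.7  -2.9 -69.4] turn [-0.4 -0.1  0.1]
```

View pics/w1.png

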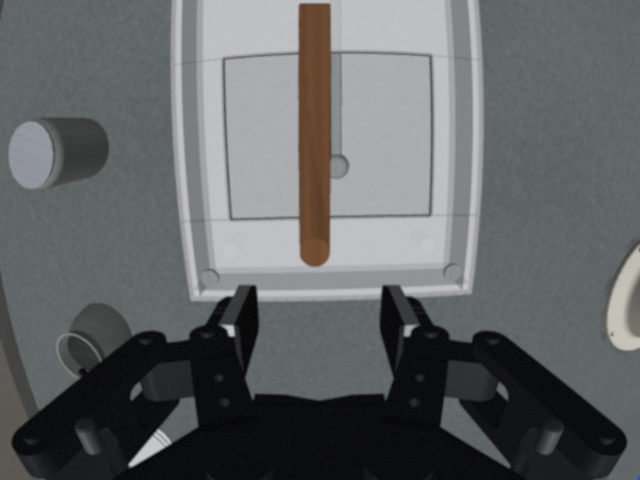

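The wrist view shows the paddle running from its tip at (315, 266) to its end at (315, 4), the opening corners at about (231,218), (431,214), (431,54) and (223,58), and the ball at (338,166). I'll check these against the fixed-camera measurements.

```bash
python3 - <<'E'
from h import *; import pickle
d,s=pickle.load(open('w1.pkl','rb'))
for n,p,z in [('tip',(315,266),117),('end',(315,4),117),('o',(231,218),111),('o',(431,214),111),('o',(431,54),111),('o',(223,58),111),('ball',(338,166),61)]: print(n,wonz(d,s,p,z).round(1))
E
```

```text
tip [515.5 -45.1 117. ]
end [ 534.7 -233.9  117. ]
o [581.1 -73.7 111. ]
o [433.2 -92.1 111. ]
o [ 448.4 -210.1  111. ]
o [ 596.4 -190.8  111. ]
ball [ 503.7 -115.4   61. ]
```

>>> {"method": "arm_command", "body": {
  "rows": [
    {"dx": 0.02,"dy": -0.002,"dz": -0.035,"wx": 0,"wy": 0,"wz": 0,"gripper": -0.2},
    {"dx": 0.04,"dy": -0.003,"dz": -0.069,"wx": 0,"wy": 0,"wz": 0,"gripper": -0.2},
    {"dx": 0.07,"dy": -0.003,"dz": -0.069,"wx": 0,"wy": 0,"wz": 0,"gripper": -0.2},
    {"dx": 0.1,"dy": -0.003,"dz": -0.069,"wx": 0,"wy": 0,"wz": 0,"gripper": -0.2},
    {"dx": 0.115,"dy": -0.003,"dz": -0.069,"wx": 0,"wy": 0,"wz": 0,"gripper": -0.2},
    {"dx": 0.122,"dy": -0.003,"dz": -0.069,"wx": 0,"wy": 0,"wz": 0,"gripper": -0.2},
    {"dx": 0.122,"dy": -0.003,"dz": -0.069,"wx": 0,"wy": 0,"wz": 0,"gripper": -0.2},
    {"dx": 0.122,"dy": -0.003,"dz": -0.069,"wx": 0,"wy": 0,"wz": 0,"gripper": -0.2}
  ]
}}

```text
clock: 3.4
position: [527.8, -143.1, 110.8]
ee_rot: [0.525, -0.475, -0.522, -0.475]
contact_force: [0.5, 0.3, 0.3]
gripper_width: 51.2
```

```bash
python3 snap.py w2; python3 go.py 526 -143.5 109 186
```

```text
clock 3.45 pos [ 527.9 -143.1  111. ] hd -174.4 toolx [ 0.004 -0.002 -1.   ] w 51.2 F [-0.4 -0.9  0.3] q [ 0.03  0.37 -0.35  0.   -0.85  0.06]
shift [ 2.   2.  -0.3] turn [-0.4 -0.1  0.2]
```

View pics/w2.png

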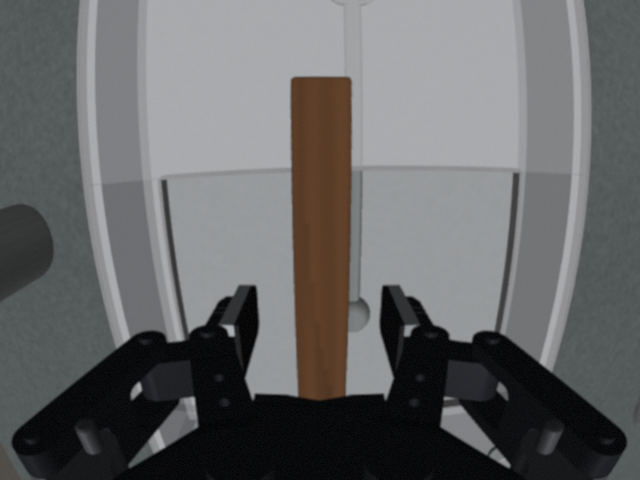

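The paddle sits centred between the fingers (x≈320 px, fingers at 257 and 382). I'll close on it and lift.

>>> {"method": "arm_command", "body": {
  "rows": [
    {"dx": 0.002,"dy": 0.001,"dz": 0,"wx": 0,"wy": 0,"wz": 0,"gripper": 0.3},
    {"dx": 0.002,"dy": 0.001,"dz": 0,"wx": 0,"wy": 0,"wz": 0,"gripper": 1},
    {"dx": 0.002,"dy": 0.001,"dz": 0,"wx": 0,"wy": 0,"wz": 0,"gripper": 1},
    {"dx": 0.002,"dy": 0.001,"dz": 0,"wx": 0,"wy": 0,"wz": 0,"gripper": 1},
    {"dx": 0.002,"dy": 0.001,"dz": 0,"wx": 0,"wy": 0,"wz": 0,"gripper": 1},
    {"dx": 0.001,"dy": 0.001,"dz": 0,"wx": 0,"wy": 0,"wz": 0,"gripper": 1},
    {"dx": -0.015,"dy": 0.001,"dz": 0,"wx": 0,"wy": 0,"wz": 0,"gripper": 1},
    {"dx": -0.04,"dy": 0.001,"dz": 0,"wx": 0,"wy": 0,"wz": 0,"gripper": 1}
  ]
}}

```text
clock: 4.25
position: [525.2, -142.9, 149.3]
ee_rot: [-0.524, 0.476, 0.524, 0.475]
contact_force: [0.2, 0.2, -0.1]
gripper_width: 19.9
```

```bash
python3 snap.py w3; python3 go.py 504 238 180 90
```

```text
clock 4.3 pos [ 528.6 -143.5  154.9] hd -174.4 toolx [ 0.009 -0.003 -1.   ] w 20.1 F [1.9 0.1 4. ] q [ 0.03  0.32 -0.3   0.   -0.94  0.06]
shift [-26.5 -13.3 382. ] turn [95.6  0.2  0.6]
```

View pics/w3.png

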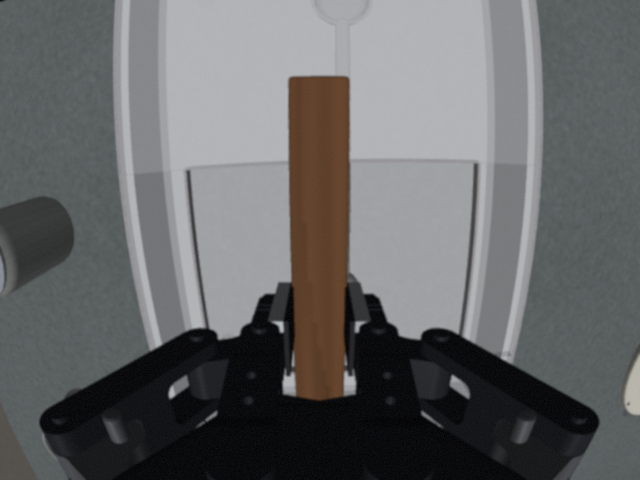

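The grip is good (width 20). Moving to the tray, turning −84° on the way.

>>> {"method": "arm_command", "body": {
  "rows": [
    {"dx": -0.03,"dy": 0,"dz": 0.02,"wx": -8,"wy": 0,"wz": 0,"gripper": 1},
    {"dx": -0.04,"dy": -0.003,"dz": 0.06,"wx": -16,"wy": 0,"wz": 0,"gripper": 1},
    {"dx": -0.04,"dy": -0.005,"dz": 0.108,"wx": -24,"wy": 0,"wz": 0,"gripper": 1},
    {"dx": -0.04,"dy": -0.007,"dz": 0.156,"wx": -32,"wy": 0,"wz": 0,"gripper": 1},
    {"dx": -0.04,"dy": -0.009,"dz": 0.204,"wx": -40,"wy": 0,"wz": 0,"gripper": 1},
    {"dx": -0.04,"dy": -0.011,"dz": 0.252,"wx": -48,"wy": 0,"wz": 0,"gripper": 1},
    {"dx": -0.04,"dy": -0.012,"dz": 0.3,"wx": -56,"wy": 0,"wz": 0,"gripper": 1},
    {"dx": -0.04,"dy": -0.013,"dz": 0.34,"wx": -64,"wy": 0,"wz": 0,"gripper": 1}
  ]
}}

```text
clock: 5.1
position: [507.0, 198.5, 193.3]
ee_rot: [0.7, -0.123, -0.693, -0.122]
contact_force: [0.9, -0.4, 0.8]
gripper_width: 20.0
```

```bash
python3 go.py 504 238 150 272
```

```text
clock 5.1 pos [507.  198.5 193.3] hd -110.0 toolx [ 0.009 -0.003 -1.   ] w 20.0 F [ 0.9 -0.4  0.8] q [ 0.68  0.28 -0.26  0.01 -1.03  0.54]
shift [ 43.1 -36.1  16.7] turn [-22.   -0.5  -0.1]
```

>>> {"method": "arm_command", "body": {
  "rows": [
    {"dx": 0.01,"dy": -0.018,"dz": 0.008,"wx": -7,"wy": 0,"wz": 0,"gripper": 1},
    {"dx": 0.02,"dy": -0.036,"dz": 0.017,"wx": -15,"wy": 0,"wz": 0,"gripper": 1},
    {"dx": 0.03,"dy": -0.036,"dz": 0.017,"wx": -22,"wy": -0.5,"wz": 0,"gripper": 1},
    {"dx": 0.043,"dy": -0.036,"dz": 0.017,"wx": -22,"wy": -0.5,"wz": 0,"gripper": 1},
    {"dx": 0.043,"dy": -0.036,"dz": 0.017,"wx": -22,"wy": -0.5,"wz": 0,"gripper": 1},
    {"dx": 0.043,"dy": -0.036,"dz": 0.017,"wx": -22,"wy": -0.5,"wz": 0,"gripper": 1},
    {"dx": 0.043,"dy": -0.036,"dz": 0.017,"wx": -22,"wy": -0.5,"wz": 0,"gripper": 1},
    {"dx": 0.043,"dy": -0.036,"dz": 0.017,"wx": -22,"wy": -0.5,"wz": 0,"gripper": 1}
  ]
}}

```text
clock: 5.9
position: [504.1, 238.1, 150.9]
ee_rot: [0.707, 0.012, -0.707, 0.013]
contact_force: [-0.5, 0.1, 0.4]
gripper_width: 20.0
```

```bash
python3 snap.py w4; python3 go.py 504 238 8 272; python3 - <<'E'
from h import *
d=get_image('top'); save(d,'top1.png'); a=d['img'][200:380,90:330,::-1]; cv2.imwrite('pics/top1z.png',cv2.resize(a,None,fx=3.2,fy=3.2,interpolation=cv2.INTER_CUBIC))
E
```

```text
clock 5.95 pos [504.  238.1 150.8] hd -88.0 toolx [ 0.001 -0.001 -1.   ] w 20.0 F [ 0.5  0.5 -0.7] q [ 0.73  0.34 -0.28  0.   -0.95  0.87]
shift [142.8  -0.    0.2] turn [ 0.  -0.1 -0. ]
```

View pics/w4.png

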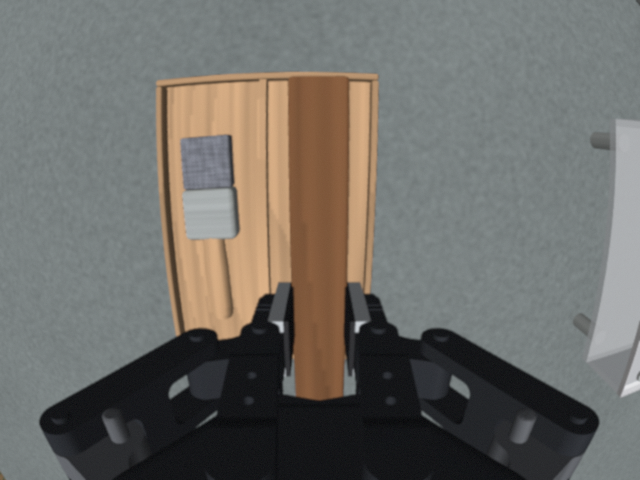

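View pics/top1z.png

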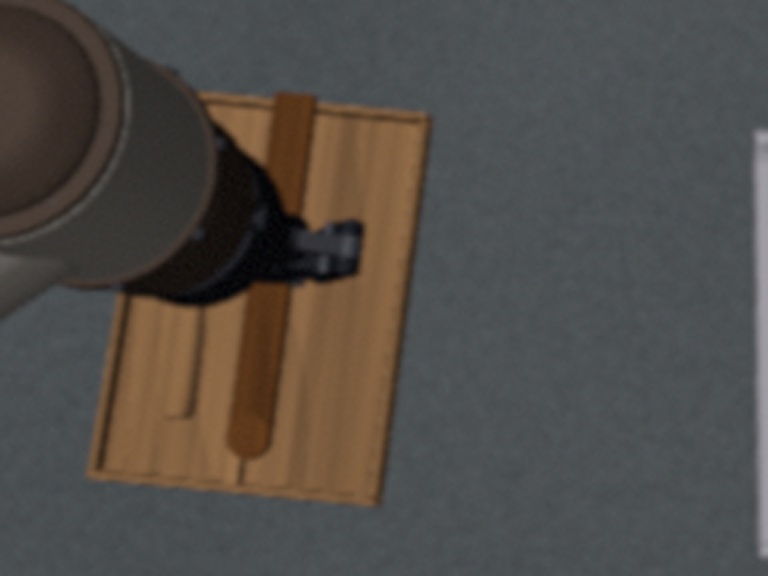

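The wrist view shows the far tray corners at (157,82) and (378,76), and the divider at (265,80). The top view shows the tray corners too. I'll compute the compartment's place from both.

```bash
python3 - <<'E'
from h import *; import pickle
d,s=pickle.load(open('w4.pkl','rb')); t=load('top0.npz'); sc=load('scene0.npz')
W=lambda p:wonz(d,s,p,20).round(1)
for p in [(157,82),(378,76),(265,80),(371,270),(269,270)]: print('w',p,W(p))
P=[]
for p in [(430,113),(378,503),(90,475)]:
    uv=(90+(p[0]+.5)/3.2-.5,200+(p[1]+.5)/3.2-.5); P.append(uv); print('top',onz(t,uv,20).round(1))
print('tri far -y corner',tri([wray(d,s,(378,76)),ray(t,P[0])]))
print('grip paddle end', wonz(d,s,(319,75),154.8))
for uv in [(479,341),(440,223),(511,252),(402,307)]: print('scene',onz(sc,uv,20).round(1))
E
```

```text
w (157, 82) [615.4 365.5  20. ]
w (378, 76) [619.2 197.6  20. ]
w (265, 80) [613.  279.8  20. ]
w (371, 270) [470.1 194.2  20. ]
w (269, 270) [467.3 274.9  20. ]
top [621.7 197.8  20. ]
top [388.  191.9  20. ]
top [384.  360.8  20. ]
tri far -y corner (array([620.15812736, 197.59584669,  21.34321676]), [np.float64(1.2243945399172667), np.float64(1.2243945399173306)])
grip paddle end [594.94539133 239.99339961 154.8       ]
scene [628. 365.  20.]
scene [386.2 192.4  20. ]
scene [387.7 359.4  20. ]
scene [631.5 203.2  20. ]
```

Compartment centre is about (503, 238), and the walls leave the paddle clear all round. Lowering.

>>> {"method": "arm_command", "body": {
  "rows": [
    {"dx": 0.03,"dy": 0,"dz": 0,"wx": 0.5,"wy": 0,"wz": 0,"gripper": 1},
    {"dx": 0.065,"dy": 0,"dz": 0,"wx": 0.5,"wy": 0,"wz": 0,"gripper": 1},
    {"dx": 0.1,"dy": 0,"dz": 0,"wx": 0.5,"wy": 0,"wz": 0,"gripper": 1},
    {"dx": 0.125,"dy": 0,"dz": 0,"wx": 0.5,"wy": 0,"wz": 0,"gripper": 1},
    {"dx": 0.137,"dy": 0,"dz": 0,"wx": 0.5,"wy": 0,"wz": 0,"gripper": 1},
    {"dx": 0.141,"dy": 0,"dz": 0,"wx": 0.5,"wy": 0,"wz": 0,"gripper": 1},
    {"dx": 0.143,"dy": 0,"dz": 0,"wx": 0.5,"wy": 0,"wz": 0,"gripper": 1},
    {"dx": 0.1435,"dy": 0,"dz": 0,"wx": 0.5,"wy": 0,"wz": 0,"gripper": 1}
  ]
}}

```text
clock: 6.8
position: [504.9, 238.5, 8.3]
ee_rot: [0.708, 0.01, -0.706, 0.009]
contact_force: [0.4, -0.4, -0.0]
gripper_width: 20.1
```

```bash
python3 go.py 504 238 6 271.5
```

```text
clock 6.8 pos [504.9 238.5   8.3] hd -88.5 toolx [ 0.003  0.001 -1.   ] w 20.1 F [ 0.4 -0.4 -0. ] q [ 0.73  0.53 -0.41  0.   -0.62  0.86]
shift [2.3 0.5 0.9] turn [ 0.  -0.2  0. ]
```

>>> {"method": "arm_command", "body": {
  "rows": [
    {"dx": 0.001,"dy": 0,"dz": 0,"wx": 0,"wy": 0,"wz": 0,"gripper": 1},
    {"dx": 0.002,"dy": 0,"dz": 0,"wx": 0,"wy": 0,"wz": 0,"gripper": 1},
    {"dx": 0.002,"dy": 0,"dz": 0,"wx": 0,"wy": 0,"wz": 0,"gripper": 1},
    {"dx": 0.002,"dy": 0,"dz": 0,"wx": 0,"wy": 0,"wz": 0,"gripper": 0.4},
    {"dx": 0.002,"dy": 0,"dz": 0,"wx": 0,"wy": 0,"wz": 0,"gripper": 0.2},
    {"dx": 0.002,"dy": 0,"dz": 0,"wx": 0,"wy": 0,"wz": 0,"gripper": 0.2},
    {"dx": 0.002,"dy": 0,"dz": 0,"wx": 0,"wy": 0,"wz": 0,"gripper": 0.2},
    {"dx": -0.01,"dy": 0,"dz": 0,"wx": 0,"wy": 0,"wz": 0,"gripper": 0.2}
  ]
}}

```text
clock: 7.6
position: [503.8, 237.7, 17.3]
ee_rot: [-0.707, -0.009, 0.707, -0.01]
contact_force: [-1.1, 0.2, -0.5]
gripper_width: 34.1
```

```bash
python3 go.py 504 238 160 271.5
```

```text
clock 7.6 pos [503.8 237.7  17.3] hd -88.5 toolx [-0.    -0.002 -1.   ] w 34.1 F [-1.1  0.2 -0.5] q [ 0.73  0.52 -0.41  0.   -0.65  0.86]
shift [-142.7   -0.    -0.2] turn [ 0.   0.  -0.1]
```

Raise straight up and look.

>>> {"method": "arm_command", "body": {
  "rows": [
    {"dx": -0.02,"dy": 0,"dz": 0,"wx": 0,"wy": 0,"wz": 0,"gripper": 0.2},
    {"dx": -0.06,"dy": 0,"dz": 0,"wx": 0,"wy": 0,"wz": 0,"gripper": 0.2},
    {"dx": -0.1,"dy": 0,"dz": 0,"wx": 0,"wy": 0,"wz": 0,"gripper": 0},
    {"dx": -0.15,"dy": 0,"dz": 0,"wx": 0,"wy": 0,"wz": 0,"gripper": 0},
    {"dx": -0.19,"dy": 0,"dz": 0,"wx": 0,"wy": 0,"wz": 0,"gripper": 0},
    {"dx": -0.2,"dy": 0,"dz": 0,"wx": 8,"wy": 0,"wz": 0,"gripper": 0},
    {"dx": -0.2,"dy": 0.02,"dz": 0,"wx": 16,"wy": 0,"wz": 0,"gripper": 0},
    {"dx": -0.2,"dy": 0.05,"dz": 0,"wx": 24,"wy": 0,"wz": 0,"gripper": 0}
  ]
}}

```text
clock: 8.4
position: [505.2, 188.6, 219.0]
ee_rot: [0.694, -0.139, -0.693, -0.139]
contact_force: [0.4, -0.5, 0.2]
gripper_width: 42.3
```

```bash
python3 snap.py w5; python3 - <<'E'
from h import *
d=get_image('scene'); save(d,'scene2.png'); np.savez('scene2.npz',**d); cv2.imwrite('pics/scene2z.png',cv2.resize(d['img'][90:350,160:530,::-1],None,fx=2.1,fy=2.1,interpolation=cv2.INTER_CUBIC))
E
python3 go.py 509 -135 225 185
```

```text
clock 8.5 pos [504.5 185.7 218.6] hd -112.7 toolx [ 0.    -0.001 -1.   ] w 42.7 F [-0.   0.2  0.7] q [ 0.66  0.25 -0.23  0.   -1.1   0.52]
shift [  -5.9  294.1 -128. ] turn [62.3 -0.1 -0. ]
```

View pics/w5.png

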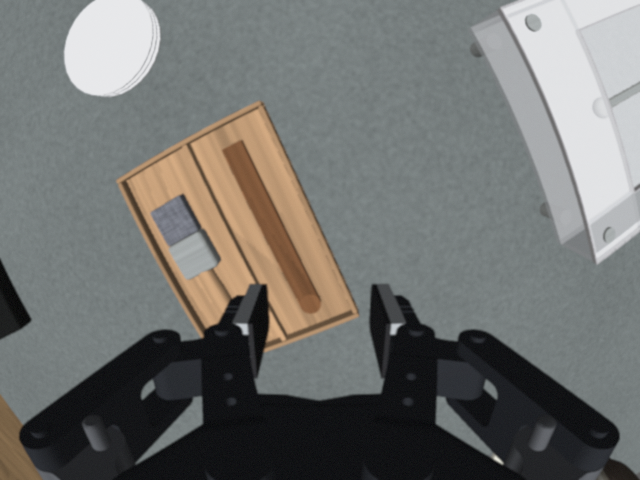

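View pics/scene2z.png

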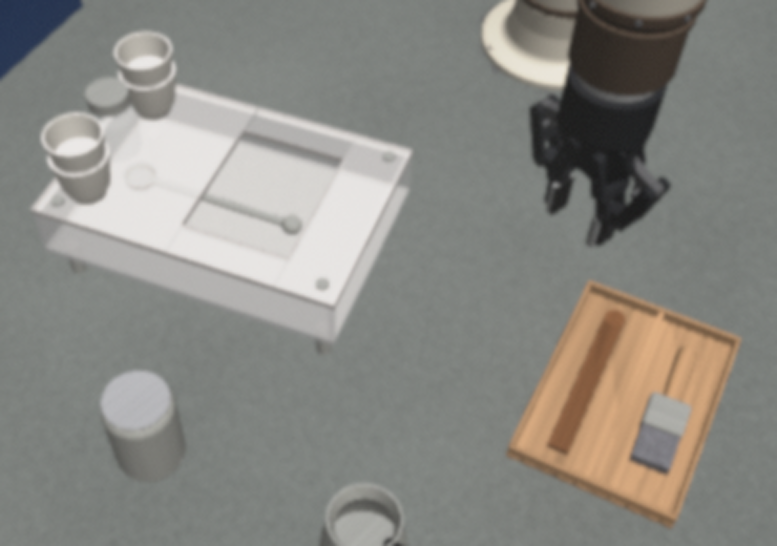

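The paddle lies flat in the empty compartment and has been released. Back to the shelf for the spoon.

>>> {"method": "arm_command", "body": {
  "rows": [
    {"dx": -0.003,"dy": 0.034,"dz": -0.015,"wx": 8,"wy": 0,"wz": 0,"gripper": -0.2},
    {"dx": -0.006,"dy": 0.068,"dz": -0.03,"wx": 16,"wy": 0,"wz": 0,"gripper": -0.2},
    {"dx": -0.006,"dy": 0.102,"dz": -0.045,"wx": 24,"wy": 0,"wz": 0,"gripper": -0.2},
    {"dx": -0.006,"dy": 0.136,"dz": -0.06,"wx": 32,"wy": 0,"wz": 0,"gripper": -0.2},
    {"dx": -0.006,"dy": 0.17,"dz": -0.075,"wx": 40,"wy": 0,"wz": 0,"gripper": -0.2},
    {"dx": -0.006,"dy": 0.204,"dz": -0.09,"wx": 48,"wy": 0,"wz": 0,"gripper": -0.2},
    {"dx": -0.006,"dy": 0.238,"dz": -0.105,"wx": 56,"wy": 0,"wz": 0,"gripper": -0.2},
    {"dx": -0.006,"dy": 0.265,"dz": -0.117,"wx": 62,"wy": 0,"wz": 0,"gripper": -0.2}
  ]
}}

```text
clock: 9.3
position: [510.0, -105.5, 225.9]
ee_rot: [0.522, -0.478, -0.521, -0.477]
contact_force: [1.0, 0.2, 0.5]
gripper_width: 51.0
```

>>> {"method": "arm_command", "body": {
  "rows": [
    {"dx": 0,"dy": 0,"dz": -0.01,"wx": 0,"wy": 0,"wz": 0,"gripper": -0.2},
    {"dx": 0,"dy": 0,"dz": -0.02,"wx": 0,"wy": 0,"wz": 0,"gripper": -0.2},
    {"dx": 0,"dy": 0,"dz": -0.02,"wx": 0,"wy": 0,"wz": 0,"gripper": -0.2},
    {"dx": 0,"dy": 0,"dz": -0.02,"wx": 0,"wy": 0,"wz": 0,"gripper": -0.2},
    {"dx": 0,"dy": 0,"dz": -0.02,"wx": 0,"wy": 0,"wz": 0,"gripper": -0.2},
    {"dx": 0,"dy": 0,"dz": -0.02,"wx": 0,"wy": 0,"wz": 0,"gripper": -0.2},
    {"dx": 0,"dy": 0,"dz": -0.02,"wx": 0,"wy": 0,"wz": 0,"gripper": -0.2},
    {"dx": 0,"dy": 0,"dz": -0.02,"wx": 0,"wy": 0,"wz": 0,"gripper": -0.2}
  ]
}}

```text
clock: 10.1
position: [511.8, -125.0, 225.9]
ee_rot: [0.522, -0.478, -0.521, -0.477]
contact_force: [-1.0, -0.2, 1.2]
gripper_width: 51.2
```

```bash
python3 snap.py w6; python3 go.py 509 -135 150 185
```

```text
clock 10.15 pos [ 511.7 -125.2  225.9] hd -174.9 toolx [ 0.001 -0.002 -1.   ] w 51.1 F [-0.3  0.8 -0.3] q [ 0.07  0.22 -0.24  0.   -1.11  0.02]
shift [75.9  3.7 -9.4] turn [ 0.1 -0.1  0.1]
```

View pics/w6.png

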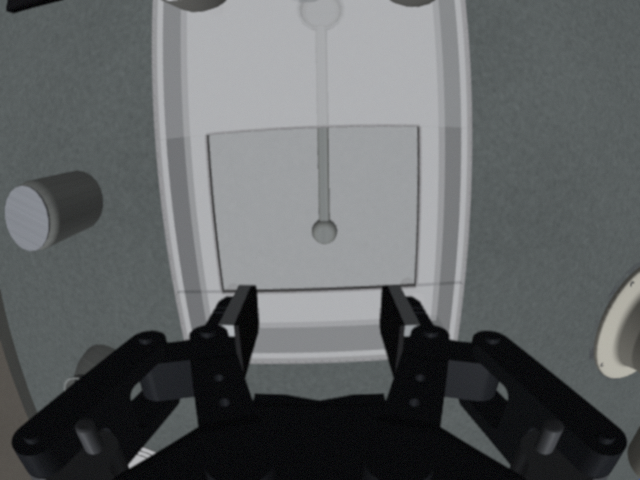

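The ball is at (324,231), the bowl at (321,11), and the handle meets the opening edge at (323,127).

```bash
python3 - <<'E'
from h import *; import pickle
d,s=pickle.load(open('w6.pkl','rb')); d1,s1=pickle.load(open('w1.pkl','rb'))
t=load('top0.npz'); sc=load('scene2.npz')
for n,p,z in [('ball',(324,231),61),('bowl',(321,11),61),('mid',(322.7,127),61),('hand',(323.5,200),61),('o',(222,291),111),('o',(415,287),111),('o',(419,126),111),('o',(208,135),111)]: print(n,wonz(d,s,p,z).round(1))
T=lambda p:ray(t,(310+(p[0]+.5)/3.3-.5,225+(p[1]+.5)/3.3-.5))
S=lambda p:ray(sc,(160+(p[0]+.5)/2.1-.5,90+(p[1]+.5)/2.1-.5))
print('ball',tri([wray(d,s,(324,231)),T((233,284)),S((291,224))]))
print('ball w1w6',tri([wray(d,s,(324,231)),wray(d1,s1,(338,166))]))
print('bowl',tri([wray(d,s,(321,11)),T((578,288)),S((141,177))]))
E
```

```text
ball [ 505.8 -115.1   61. ]
bowl [ 525.1 -302.4   61. ]
mid [ 514.8 -202.6   61. ]
hand [ 508.7 -141.9   61. ]
o [581.8 -73.3 111. ]
o [433.6 -89.9 111. ]
o [ 448.2 -209.7  111. ]
o [ 595.5 -190.7  111. ]
ball (array([ 506.31691036, -114.89860841,   62.71082198]), [np.float64(0.795518586964657), np.float64(1.2277336473545533), np.float64(0.5612083606024989)])
ball w1w6 (array([ 504.87937076, -115.74409234,   63.94248735]), [np.float64(1.0360407350238476), np.float64(1.0360407350236711)])
bowl (array([ 526.10035233, -302.48205331,   61.1634183 ]), [np.float64(1.0482629865545483), np.float64(1.255974492273836), np.float64(0.47098577395588753)])
```

>>> {"method": "arm_command", "body": {
  "rows": [
    {"dx": 0.01,"dy": 0.002,"dz": -0.012,"wx": -0.9,"wy": 0,"wz": 0,"gripper": -0.2},
    {"dx": 0.03,"dy": 0.004,"dz": -0.023,"wx": -0.9,"wy": 0,"wz": 0,"gripper": -0.2},
    {"dx": 0.06,"dy": 0.004,"dz": -0.023,"wx": -0.9,"wy": 0,"wz": 0,"gripper": -0.2},
    {"dx": 0.09,"dy": 0.004,"dz": -0.023,"wx": -0.9,"wy": 0,"wz": 0,"gripper": -0.2},
    {"dx": 0.12,"dy": 0.004,"dz": -0.023,"wx": -0.9,"wy": 0,"wz": 0,"gripper": -0.2},
    {"dx": 0.14,"dy": 0.004,"dz": -0.023,"wx": -0.9,"wy": 0,"wz": 0,"gripper": -0.2},
    {"dx": 0.15,"dy": 0.004,"dz": -0.023,"wx": -0.9,"wy": 0,"wz": 0,"gripper": -0.2},
    {"dx": 0.15,"dy": 0.004,"dz": -0.023,"wx": -0.9,"wy": 0,"wz": 0,"gripper": -0.2}
  ]
}}

```text
clock: 10.95
position: [509.3, -148.6, 74.8]
ee_rot: [-0.525, 0.474, 0.525, 0.472]
contact_force: [0.6, 0.2, 0.5]
gripper_width: 51.1
```

```bash
python3 snap.py w7; python3 go.py 509.5 -148.8 54 186
```

```text
clock 11.0 pos [ 510.2 -148.7   76. ] hd -174.0 toolx [ 0.001 -0.002 -1.   ] w 51.1 F [0.1 0.8 0.4] q [ 0.02  0.4  -0.42  0.   -0.75  0.08]
shift [22.   0.8  0. ] turn [-0.  -0.1  0. ]
```

View pics/w7.png

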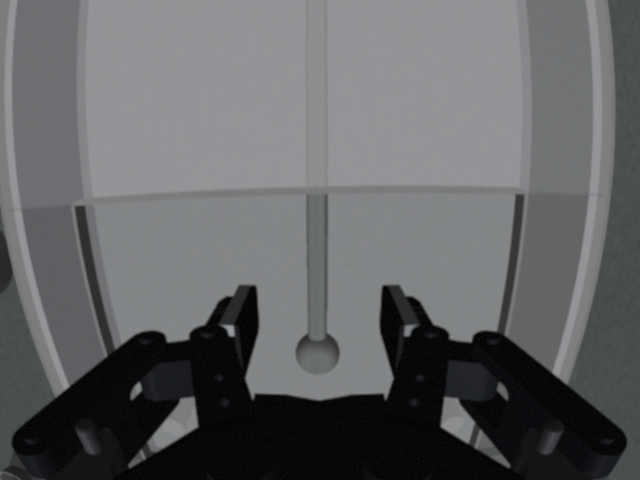

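The handle is centred (317 px against 320). Descending the last 22 mm and closing.

>>> {"method": "arm_command", "body": {
  "rows": [
    {"dx": 0.01,"dy": 0.001,"dz": 0,"wx": 0,"wy": 0,"wz": 0,"gripper": -0.2},
    {"dx": 0.018,"dy": 0.001,"dz": 0,"wx": 0,"wy": 0,"wz": 0,"gripper": -0.2},
    {"dx": 0.021,"dy": 0.001,"dz": 0,"wx": 0,"wy": 0,"wz": 0,"gripper": 0},
    {"dx": 0.021,"dy": 0.001,"dz": 0,"wx": 0,"wy": 0,"wz": 0,"gripper": 0.4},
    {"dx": 0.021,"dy": 0.001,"dz": 0,"wx": 0,"wy": 0,"wz": 0,"gripper": 1},
    {"dx": 0.021,"dy": 0.001,"dz": 0,"wx": 0,"wy": 0,"wz": 0,"gripper": 1},
    {"dx": 0.021,"dy": 0.001,"dz": 0,"wx": 0,"wy": 0,"wz": 0,"gripper": 1},
    {"dx": 0.021,"dy": 0.001,"dz": 0,"wx": 0,"wy": 0,"wz": 0,"gripper": 1}
  ]
}}

```text
clock: 11.8
position: [509.7, -148.9, 55.4]
ee_rot: [0.526, -0.473, -0.524, -0.473]
contact_force: [0.8, -0.7, 0.8]
gripper_width: 6.5
```

```bash
python3 snap.py w8; python3 go.py 509.5 -148.8 54 186
```

```text
clock 11.85 pos [ 509.7 -148.9   55.4] hd -174.0 toolx [ 0.002 -0.002 -1.   ] w 5.9 F [-0.2 -0.2  0.9] q [ 0.02  0.43 -0.44  0.   -0.7   0.08]
shift [1.4 0.2 0.1] turn [-0.  -0.1  0.1]
```

View pics/w8.png

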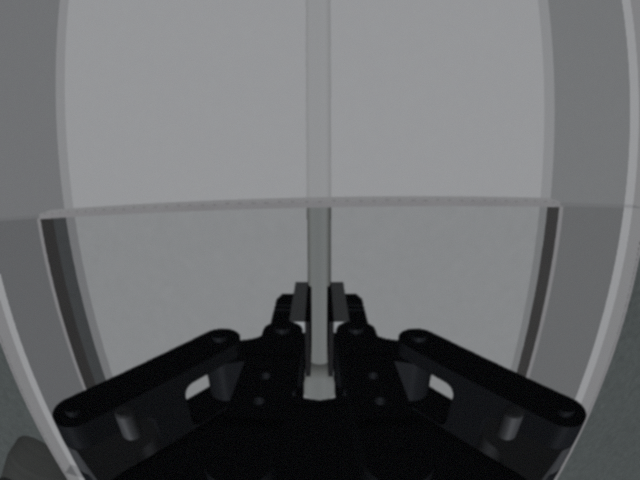

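The grip is a bit shallow, since the handle is only ~6 mm from the finger ends. I'll open a little, go 2.5 mm deeper and re-close.

>>> {"method": "arm_command", "body": {
  "rows": [
    {"dx": 0,"dy": 0,"dz": 0,"wx": 0,"wy": 0,"wz": 0,"gripper": 0.5},
    {"dx": 0,"dy": 0,"dz": 0,"wx": 0,"wy": 0,"wz": 0,"gripper": 0.5},
    {"dx": 0.002,"dy": 0,"dz": 0,"wx": 0,"wy": 0,"wz": 0,"gripper": 0.5},
    {"dx": 0.0035,"dy": 0,"dz": 0,"wx": 0,"wy": 0,"wz": 0,"gripper": 0.5},
    {"dx": 0.0035,"dy": 0,"dz": 0,"wx": 0,"wy": 0,"wz": 0,"gripper": 1},
    {"dx": 0.0035,"dy": 0,"dz": 0,"wx": 0,"wy": 0,"wz": 0,"gripper": 1},
    {"dx": 0.0035,"dy": 0,"dz": 0,"wx": 0,"wy": 0,"wz": 0,"gripper": 1},
    {"dx": 0.0035,"dy": 0,"dz": 0,"wx": 0,"wy": 0,"wz": 0,"gripper": 1}
  ]
}}

```text
clock: 12.65
position: [509.6, -148.9, 51.8]
ee_rot: [0.526, -0.473, -0.524, -0.473]
contact_force: [0.1, -0.5, -0.5]
gripper_width: 6.3
```

```bash
python3 go.py 509.5 -148.8 54 186
```

```text
clock 12.65 pos [ 509.6 -148.9   51.8] hd -174.0 toolx [ 0.002 -0.002 -1.   ] w 6.3 F [ 0.1 -0.5 -0.5] q [ 0.02  0.43 -0.45  0.   -0.69  0.08]
shift [-2.2  0.1  0.1] turn [-0.  -0.1  0.1]
```

```bash
cat > plan.py <<'E'
import numpy as np
W=[(0,-162,61),(2.5,-162,64),(6,-161,65),(10,-158.5,65.5),(13,-156,66),(15,-152,66),(17,-147,66),(18.5,-142,66),(20,-137,66),
   (21,-130,68),(22,-122,70),(23,-113,73),(24,-102,76),(25,-90,79),(25.5,-76,84),(26,-60,91),(26,-40,100)]
def pose(th,u,z,d=9.2,L=155):
    a=np.radians(th);c,s=np.cos(a),np.sin(a); return np.array([u+L*c+d*s, z+L*s-d*c])
r0=pose(*W[0])
for i,(th,u,z) in enumerate(W):
    a=np.radians(th);t=np.array([np.cos(a),np.sin(a)]);n=np.array([-t[1],t[0]]);B=np.array([u,z])
    ph=np.linspace(-np.pi/2-1.9,-np.pi/2+1.9,61)
    pts=[B+k*t+h*n for k,h in [(-20,4),(20,4),(0,-11),(-8,-10),(8,-10),(-14,-6),(14,-6),(-20,0)]]
    for s in range(18,190,1): pts+= [B+s*t+4.5*n,B+s*t-4.5*n]
    bc=B+189*t; pts+=[bc+11*np.array([np.cos(q),np.sin(q)]) for q in np.linspace(0,6.28,60)]
    pts=np.array(pts)
    fl=pts[:,1].min()-50
    # clearance to boards (u<-60 or >60, z 105..111)
    def dist(p):
        dl=np.hypot(max(0,p[0]+60),max(0,105-p[1],p[1]-111)); dr=np.hypot(max(0,60-p[0]),max(0,105-p[1],p[1]-111)); return dl,dr
    D=np.array([dist(p) for p in pts])
    dd=pose(th,u,z)-r0
    print(i,th,'floor %.1f left %.1f right %.1f ball %s'%(fl,D[:,0].min(),D[:,1].min(),bc.round(0)),'dz %.1f dx %.1f wy %.1f'%(dd[0],-dd[1],-th))
E
python3 plan.py
```

```text
0 0 floor 0.0 left 39.5 right 44.0 ball [27. 61.] dz 0.0 dx -0.0 wy 0.0
1 2.5 floor 3.0 left 32.0 right 35.6 ball [27. 72.] dz 0.3 dx -9.8 wy -2.5
2 6 floor 4.1 left 24.7 right 27.7 ball [27. 85.] dz 1.1 dx -20.3 wy -6.0
3 10 floor 4.3 left 17.3 right 22.1 ball [28. 98.] dz 2.7 dx -31.6 wy -10.0
4 13 floor 4.5 left 11.9 right 20.8 ball [ 28. 109.] dz 4.1 dx -40.1 wy -13.0
5 15 floor 4.3 left 9.4 right 18.7 ball [ 31. 115.] dz 7.1 dx -45.4 wy -15.0
6 17 floor 4.1 left 7.4 right 17.2 ball [ 34. 121.] dz 10.9 dx -50.7 wy -17.0
7 18.5 floor 4.0 left 6.5 right 16.3 ball [ 37. 126.] dz 14.9 dx -54.7 wy -18.5
8 20 floor 3.9 left 5.8 right 16.6 ball [ 41. 131.] dz 18.8 dx -58.6 wy -20.0
9 21 floor 5.8 left 5.0 right 17.2 ball [ 46. 136.] dz 25.0 dx -63.2 wy -21.0
10 22 floor 7.7 left 4.7 right 19.6 ball [ 53. 141.] dz 32.2 dx -67.7 wy -22.0
11 23 floor 10.7 left 4.3 right 24.9 ball [ 61. 147.] dz 40.3 dx -73.3 wy -23.0
12 24 floor 13.6 left 4.9 right 29.4 ball [ 71. 153.] dz 50.3 dx -78.8 wy -24.0
13 25 floor 16.6 left 6.4 right 29.9 ball [ 81. 159.] dz 61.4 dx -84.4 wy -25.0
14 25.5 floor 21.5 left 7.6 right 29.7 ball [ 95. 165.] dz 74.9 dx -90.6 wy -25.5
15 26 floor 28.5 left 14.4 right 30.1 ball [110. 174.] dz 90.3 dx -98.9 wy -26.0
16 26 floor 37.5 left 10.2 right 29.5 ball [130. 183.] dz 110.3 dx -107.9 wy -26.0
```

>>> {"method": "arm_command", "body": {
  "rows": [
    {"dx": -0.005,"dy": 0,"dz": 0,"wx": 0,"wy": -1.2,"wz": 0,"gripper": 1},
    {"dx": -0.01,"dy": 0,"dz": 0.0003,"wx": 0,"wy": -2.5,"wz": 0,"gripper": 1},
    {"dx": -0.0203,"dy": 0,"dz": 0.0011,"wx": 0,"wy": -6,"wz": 0,"gripper": 1},
    {"dx": -0.0316,"dy": 0,"dz": 0.0027,"wx": 0,"wy": -10,"wz": 0,"gripper": 1},
    {"dx": -0.0401,"dy": 0,"dz": 0.0041,"wx": 0,"wy": -13,"wz": 0,"gripper": 1},
    {"dx": -0.0454,"dy": 0,"dz": 0.0071,"wx": 0,"wy": -15,"wz": 0,"gripper": 1},
    {"dx": -0.0454,"dy": 0,"dz": 0.0071,"wx": 0,"wy": -15,"wz": 0,"gripper": 1},
    {"dx": -0.0454,"dy": 0,"dz": 0.0071,"wx": 0,"wy": -15,"wz": 0,"gripper": 1}
  ]
}}

```text
clock: 13.45
position: [508.5, -141.9, 96.9]
ee_rot: [-0.453, 0.408, 0.589, 0.531]
contact_force: [0.2, 0.1, -1.3]
gripper_width: 5.7
```

```bash
python3 snap.py w9; python3 go.py 509.5 -148.8 54 186; python3 - <<'E'
from h import *
d=get_image('scene'); np.savez('scene3.npz',**d); cv2.imwrite('pics/scene3z.png',cv2.resize(d['img'][70:260,165:385,::-1],None,fx=3.5,fy=3.1,interpolation=cv2.INTER_CUBIC))
E
```

```text
clock 13.5 pos [ 508.3 -141.6   96.7] hd -174.0 toolx [-0.026  0.255 -0.967] w 6.2 F [ 0.5  0.5 -0.8] q [-0.12  0.42 -0.23 -0.3  -1.    0.4 ]
shift [ 39.4  -0.5 -18. ] turn [-0.  14.9  0. ]
```

View pics/w9.png

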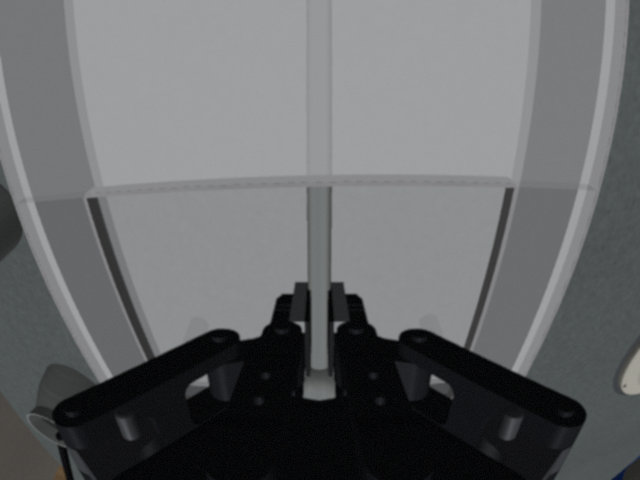

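View pics/scene3z.png

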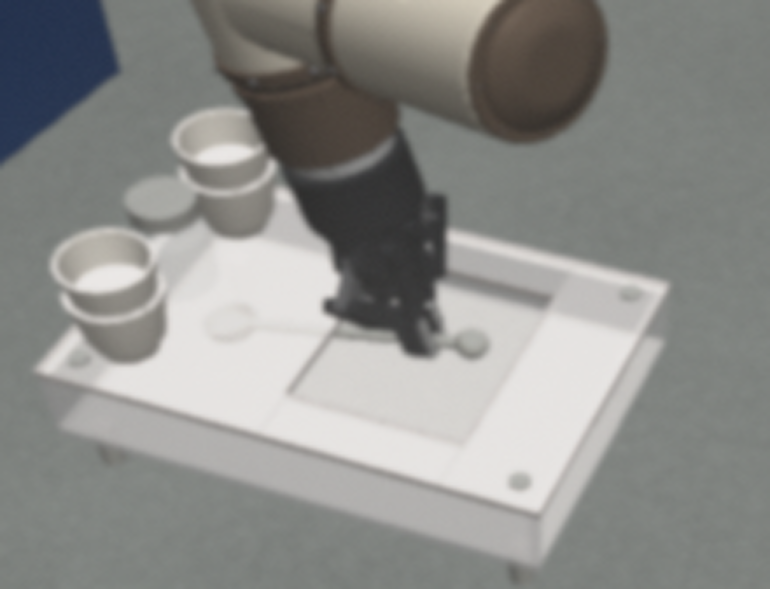

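The spoon has tilted with the gripper, and the wrist force is under 1 N. I'll check the predicted ball and bowl pixels before drawing it out.

```bash
python3 - <<'E'
from h import *
d=load('scene3.npz'); s=arm.read_state(); Rm=R.from_quat(s['ee_rot']).as_matrix()
for off in (9.2,):
  G=np.array(s['position'])-off*Rm[:,0]
  for L,n in ((34,'ball'),(-155,'bowl')):
    P=G+L*Rm[:,2]; p=proj(d,P)[0]; print(n,P.round(1),'pred zoom',((p-[165,70])*[3.5,3.1]).round(0))
E
```

```text
ball [ 505.  -111.1  114.2] pred zoom [470. 345.]
bowl [ 524.1 -292.7   65.7] pred zoom [228. 321.]
```

The prediction matches the picture, with the ball at (472,344) and the bowl at (230,322). Next are the draw-out shifts in the present tool frame.

```bash
cat > seg.py <<'E'
import sys
exec(open('plan.py').read().split('r0=')[0])
from h import *
s=arm.read_state(); Rm=R.from_quat(s['ee_rot']).as_matrix()
th0=np.degrees(np.arcsin(Rm[2,2])); e=np.array([-.104,.9945]); print('tilt',th0)
p0=np.array([509.6,-148.9]); r0=pose(*W[0])
a=np.radians(th0)
cur=np.array([(s['position'][:2]-p0)@e, s['position'][2]-51.8])
for i in range(int(sys.argv[1]),len(W)):
    dd=pose(*W[i])-r0-cur
    dz=dd@[np.cos(a),np.sin(a)]; dx=dd@[np.sin(a),-np.cos(a)]
    print(i,'dx %.1f dz %.1f wy %.1f'%(dx,dz,-(W[i][0]-th0)))
E
python3 seg.py 6
```

```text
tilt 14.869038237975909
6 dx -4.8 dz 4.7 wy -2.1
7 dx -7.6 dz 9.6 wy -3.6
8 dx -10.4 dz 14.3 wy -5.1
9 dx -13.2 dz 21.5 wy -6.1
10 dx -15.8 dz 29.6 wy -7.1
11 dx -19.1 dz 38.9 wy -8.1
12 dx -21.9 dz 50.0 wy -9.1
13 dx -24.4 dz 62.1 wy -10.1
14 dx -27.0 dz 76.8 wy -10.6
15 dx -31.0 dz 93.8 wy -11.1
16 dx -34.6 dz 115.5 wy -11.1
```

>>> {"method": "arm_command", "body": {
  "rows": [
    {"dx": -0.0048,"dy": 0,"dz": 0.0047,"wx": 0,"wy": -2.1,"wz": 0,"gripper": 1},
    {"dx": -0.0076,"dy": 0,"dz": 0.0096,"wx": 0,"wy": -3.6,"wz": 0,"gripper": 1},
    {"dx": -0.0104,"dy": 0,"dz": 0.0143,"wx": 0,"wy": -5.1,"wz": 0,"gripper": 1},
    {"dx": -0.0132,"dy": 0,"dz": 0.0215,"wx": 0,"wy": -6.1,"wz": 0,"gripper": 1},
    {"dx": -0.0158,"dy": 0,"dz": 0.0296,"wx": 0,"wy": -7.1,"wz": 0,"gripper": 1},
    {"dx": -0.0191,"dy": 0,"dz": 0.0389,"wx": 0,"wy": -8.1,"wz": 0,"gripper": 1},
    {"dx": -0.0219,"dy": 0,"dz": 0.05,"wx": 0,"wy": -9.1,"wz": 0,"gripper": 1},
    {"dx": -0.0219,"dy": 0,"dz": 0.05,"wx": 0,"wy": -9.1,"wz": 0,"gripper": 1}
  ]
}}

```text
clock: 14.35
position: [504.0, -98.1, 131.6]
ee_rot: [-0.406, 0.364, 0.623, 0.561]
contact_force: [0.8, 0.4, -0.7]
gripper_width: 5.6
```

```bash
python3 seg.py 12; python3 go.py 509.5 -148.8 54 186; python3 - <<'E'
from h import *
d=get_image('scene'); np.savez('scene4.npz',**d); cv2.imwrite('pics/scene4z.png',cv2.resize(d['img'][70:260,165:385,::-1],None,fx=3.5,fy=3.1,interpolation=cv2.INTER_CUBIC))
s=arm.read_state(); Rm=R.from_quat(s['ee_rot']).as_matrix()
G=np.array(s['position'])-9.2*Rm[:,0]
for L,n in ((34,'ball'),(-155,'bowl')):
    P=G+L*Rm[:,2]; p=proj(d,P)[0]; print(n,P.round(1),'pred zoom',((p-[165,70])*[3.5,3.1]).round(0))
E
```

```text
tilt 23.989428418974796
12 dx 0.6 dz -1.1 wy -0.0
13 dx 0.0 dz 11.2 wy -1.0
14 dx -0.2 dz 26.1 wy -1.5
15 dx -1.4 dz 43.6 wy -2.0
16 dx -1.5 dz 65.5 wy -2.0
clock 14.35 pos [504.  -98.1 131.6] hd -173.9 toolx [-0.041  0.404 -0.914] w 5.6 F [ 0.8  0.4 -0.7] q [-0.14  0.4  -0.15 -0.44 -1.17  0.45]
shift [ 50.2   0.1 -78.2] turn [ 0.1 24.   0.1]
ball [501.  -71.3 153.4] pred zoom [528. 322.]
bowl [ 519.3 -243.1   76.7] pred zoom [291. 330.]
```

View pics/scene4z.png

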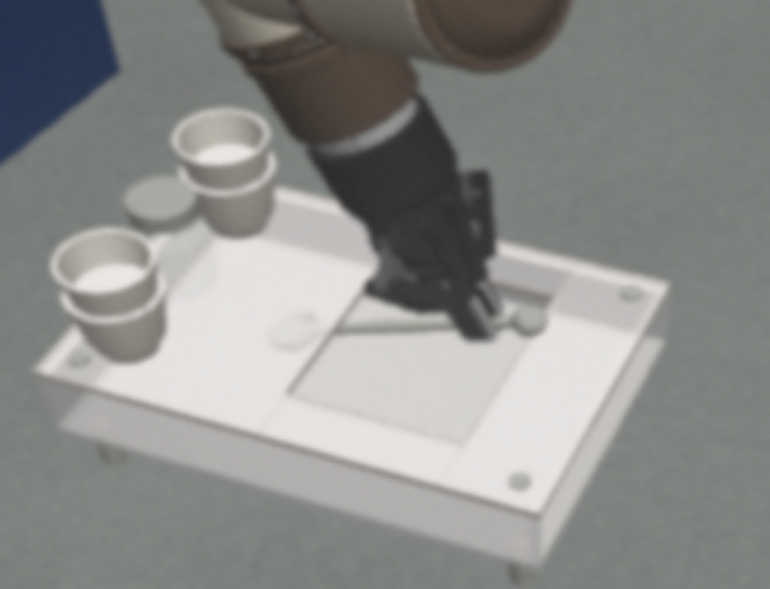

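The picture matches the prediction again, so the spoon hasn't slipped. I'll keep sliding it out along its own axis.

>>> {"method": "arm_command", "body": {
  "rows": [
    {"dx": 0,"dy": 0,"dz": 0.011,"wx": 0,"wy": -1,"wz": 0,"gripper": 1},
    {"dx": 0,"dy": 0,"dz": 0.026,"wx": 0,"wy": -1.5,"wz": 0,"gripper": 1},
    {"dx": -0.001,"dy": 0,"dz": 0.043,"wx": 0,"wy": -2,"wz": 0,"gripper": 1},
    {"dx": -0.002,"dy": 0,"dz": 0.065,"wx": 0,"wy": -2,"wz": 0,"gripper": 1},
    {"dx": -0.004,"dy": 0,"dz": 0.085,"wx": 0,"wy": -2,"wz": 0,"gripper": 1},
    {"dx": -0.01,"dy": 0,"dz": 0.105,"wx": 0,"wy": -2,"wz": 0,"gripper": 1},
    {"dx": -0.03,"dy": 0,"dz": 0.12,"wx": 0,"wy": -2,"wz": 0,"gripper": 1},
    {"dx": -0.05,"dy": 0,"dz": 0.125,"wx": 0,"wy": -2,"wz": 0,"gripper": 1}
  ]
}}

```text
clock: 15.2
position: [493.3, -3.0, 229.5]
ee_rot: [-0.395, 0.353, 0.631, 0.567]
contact_force: [0.9, -0.0, -0.6]
gripper_width: 6.3
```

```bash
cat > chk.py <<'E'
import sys
from h import *
d=get_image('scene'); cv2.imwrite('pics/%s.png'%sys.argv[1],cv2.resize(d['img'][50:270,165:405,::-1],None,fx=3,fy=2.7,interpolation=cv2.INTER_CUBIC))
s=arm.read_state(); Rm=R.from_quat(s['ee_rot']).as_matrix()
G=np.array(s['position'])-9.2*Rm[:,0]; print(s['clock'],np.round(s['position'],1),s['gripper_width'],np.round(s['contact_force'],1),np.abs(s['joint_vel']).max().round(3),np.round(s['joints'],2),Rm.round(2).tolist())
for L,n in ((34,'ball'),(-155,'bowl')):
    P=G+L*Rm[:,2]; p=proj(d,P)[0]; print(n,P.round(1),'pred zoom',((p-[165,50])*[3,2.7]).round(0))
E
python3 chk.py sc5
```

```text
15.25 [495.3  -4.5 233. ] 6.462586191147504 [ 1.6 -0.3  1.4] 0.083 [ 0.02  0.23 -0.11 -0.47 -1.3   0.24] [[-0.04, -0.99, -0.1], [0.43, -0.11, 0.89], [-0.9, -0.01, 0.44]]
ball [492.3  21.9 256.1] pred zoom [585. 271.]
bowl [ 511.4 -147.1  173.8] pred zoom [352. 291.]
```

View pics/sc5.png

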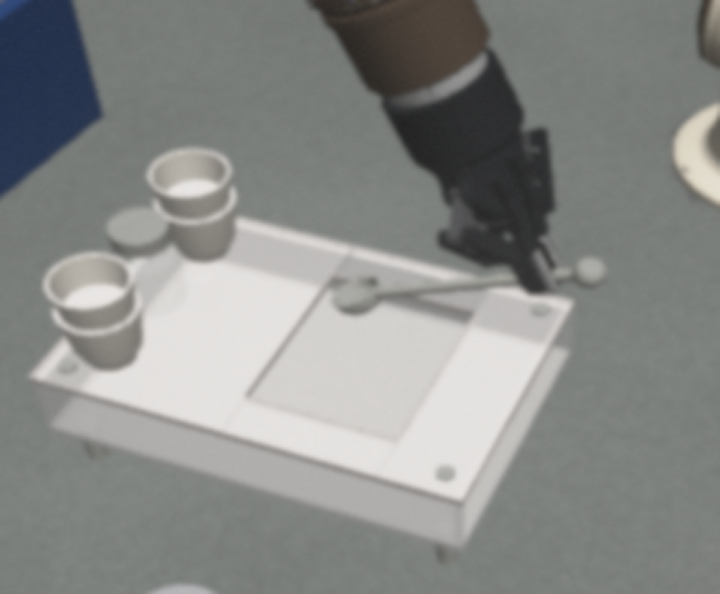

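The spoon is out and clear. I'll back the tool off along its own axis, which raises the spoon and keeps it over the shelf, then hold still.

>>> {"method": "arm_command", "body": {
  "rows": [
    {"dx": -0.02,"dy": 0,"dz": 0,"wx": 0,"wy": 0,"wz": 0,"gripper": 1},
    {"dx": -0.04,"dy": 0,"dz": 0,"wx": 0,"wy": 0,"wz": 0,"gripper": 1},
    {"dx": -0.06,"dy": 0,"dz": 0,"wx": 0,"wy": 0,"wz": 0,"gripper": 1},
    {"dx": -0.075,"dy": 0,"dz": 0,"wx": 0,"wy": 0,"wz": 0,"gripper": 1},
    {"dx": -0.085,"dy": 0,"dz": 0,"wx": 0,"wy": 0,"wz": 0,"gripper": 1},
    {"dx": -0.09,"dy": 0,"dz": 0,"wx": 0,"wy": 0,"wz": 0,"gripper": 1},
    {"dx": -0.09,"dy": 0,"dz": 0,"wx": 0,"wy": 0,"wz": 0,"gripper": 1},
    {"dx": -0.09,"dy": 0,"dz": 0,"wx": 0,"wy": 0,"wz": 0,"gripper": 1}
  ]
}}

```text
clock: 16.05
position: [498.4, -43.1, 313.4]
ee_rot: [-0.397, 0.352, 0.629, 0.568]
contact_force: [-0.3, -0.5, -0.8]
gripper_width: 6.4
```

>>> {"method": "arm_command", "body": {
  "rows": [
    {"dx": 0,"dy": 0,"dz": 0,"wx": 0,"wy": 0,"wz": 0,"gripper": 1},
    {"dx": 0,"dy": 0,"dz": 0,"wx": 0,"wy": 0,"wz": 0,"gripper": 1},
    {"dx": 0,"dy": 0,"dz": 0,"wx": 0,"wy": 0,"wz": 0,"gripper": 1},
    {"dx": 0,"dy": 0,"dz": 0,"wx": 0,"wy": 0,"wz": 0,"gripper": 1},
    {"dx": 0,"dy": 0,"dz": 0,"wx": 0,"wy": 0,"wz": 0,"gripper": 1},
    {"dx": 0,"dy": 0,"dz": 0,"wx": 0,"wy": 0,"wz": 0,"gripper": 1},
    {"dx": 0,"dy": 0,"dz": 0,"wx": 0,"wy": 0,"wz": 0,"gripper": 1},
    {"dx": 0,"dy": 0,"dz": 0,"wx": 0,"wy": 0,"wz": 0,"gripper": 1}
  ]
}}

```text
clock: 16.85
position: [498.5, -43.1, 313.4]
ee_rot: [-0.397, 0.352, 0.629, 0.568]
contact_force: [-0.0, -0.1, -1.2]
gripper_width: 6.3
```

```bash
python3 chk.py sc6; python3 - <<'E'
from h import *
save(get_image('scene'),'fs.png'); save(get_image('top'),'ft.png')
E
```

```text
16.9 [498.4 -43.1 313.3] 6.651133354759035 [-0.8  0.9 -1. ] 0.002 [-0.06  0.2   0.05 -0.45 -1.5   0.22] [[-0.04, -0.99, -0.1], [0.43, -0.11, 0.89], [-0.9, -0.01, 0.44]]
ball [495.4 -16.7 336.5] pred zoom [533. 165.]
bowl [ 514.4 -185.7  254. ] pred zoom [293. 198.]
```

View pics/sc6.png

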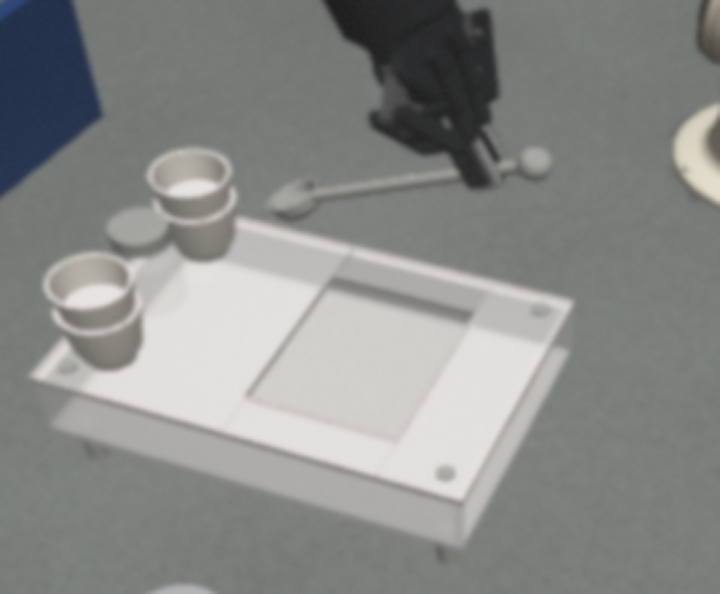

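View pics/fs.png

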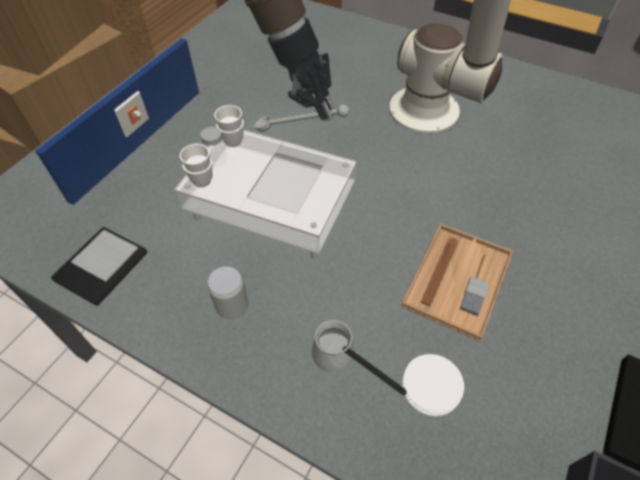

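View pics/ft.png

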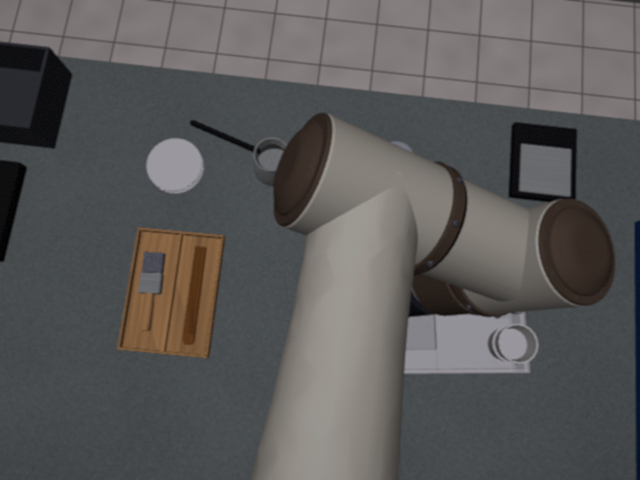

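The spoon's ball shows at (536,162) and its bowl at (293,198), where predicted. It's held still with its lowest point at about z≈240 mm. The paddle lies flat in its compartment, and the cups, jar, brush, tin and cezve are where they were.

```bash
python3 -c "
from bench import arm
print(arm.job_done())"
```

```text
the job is handed in; nothing more can be done
None
```

The job is handed in at about 17 s of the 51 s allowed: the paddle is in the tray, and the spoon is out of the shelf and still held in the gripper.

- **Paddle:** I gripped it at its middle, lifted it off the opening and laid it in the empty compartment. After letting go, the wrist, scene and top pictures all showed it flat and clear of the walls and divider.
- **Spoon:** I gripped the handle through the opening. The first closure was a little shallow, so I opened slightly, went about 3.5 mm deeper and closed again. I then tilted it to 15–26° with the ball end up and drew it out along its own axis.
- **Last checks:**
    - The ball and bowl showed within about 3 enlarged-picture pixels of where the gripper pose put them, so the spoon had not slipped.
    - The bowl's centre was at about z = 254 mm and its lowest point at about 240 mm, roughly 13 cm above the upper shelf.
    - The arm was still, with at most about 1.5 N at the wrist.
    - The brush, cups, jar, tin and cezve looked unmoved in the final pictures.
- **Disagreement:** The finger opening read low, 6–6.5 mm on the 9 mm handle and 20 mm on the 22 mm paddle. Both still held firmly.

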